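# Reverse the row of paint tester pots

### The job

Move the four paint tester pots from the grey tray to the dark wooden rack beside it, one to a bay and in reverse order: the pot now at the left end of the tray goes into the bay at the right end of the rack, and so on, so that the person working across the bench meets them in the usual order. Keep every pot upright, and leave each standing flat on the floor of its bay.

Things in the scene. Friction and masses are not known exactly. Their poses are not given: they have to be found in the camera images.
- tray: grey painted steel tray, fixed, 88 x 290 mm, where the pots start in a row. Origin: centre of its underside, on the bench top; y runs along the row (to the robot's left, turned up to 0.25 rad), x across it, z up. Floor 10 mm high, rim 18 mm high. The four places lie at y = -102, -34, 34 and 102 mm, x = 0. The tray is left of the rack in some starts, right of it in others
- rack: dark wooden rack, fixed, 76 x 280 mm, with four open square bays in a row, empty at the start. Origin: centre of its underside, on the bench top; y runs along the row (to the robot's left, turned up to 0.25 rad), x across it, z up. Bay centres at y = -102, -34, 34 and 102 mm, x = 0; each bay is 60 x 60 mm inside, floor 6 mm high, walls 8 mm thick with their tops 16 mm high
- pot_red: paint tester pot with red lid and red label on a white jar; upright plain round pot, 44 mm in diameter (lid 45 mm), 62 mm high (lid from 47 to 62 mm), 70 to 140 g, loose, standing on its coaster with its underside 14 mm above the bench top. Origin: centre of its underside; z up
- pot_yellow: paint tester pot with yellow lid and yellow label on a white jar; upright plain round pot, 44 mm in diameter (lid 45 mm), 62 mm high (lid from 47 to 62 mm), 70 to 140 g, loose, standing on its coaster with its underside 14 mm above the bench top. Origin: centre of its underside; z up
- pot_green: paint tester pot with green lid and green label on a white jar; upright plain round pot, 44 mm in diameter (lid 45 mm), 62 mm high (lid from 47 to 62 mm), 70 to 140 g, loose, standing on its coaster with its underside 14 mm above the bench top. Origin: centre of its underside; z up
- pot_blue: paint tester pot with blue lid and blue label on a white jar; upright plain round pot, 44 mm in diameter (lid 45 mm), 62 mm high (lid from 47 to 62 mm), 70 to 140 g, loose, standing on its coaster with its underside 14 mm above the bench top. Origin: centre of its underside; z up
- coaster_red: cork coaster, fixed in the tray, 62 x 62 x 4 mm, with a red stripe along its robot-side edge: at every start the red pot stands on it, so it keeps showing where the red pot was. Origin: centre of its underside, 10 mm above the bench top
- coaster_yellow: cork coaster, fixed in the tray, 62 x 62 x 4 mm, with a yellow stripe along its robot-side edge: at every start the yellow pot stands on it, so it keeps showing where the yellow pot was. Origin: centre of its underside, 10 mm above the bench top
- coaster_green: cork coaster, fixed in the tray, 62 x 62 x 4 mm, with a green stripe along its robot-side edge: at every start the green pot stands on it, so it keeps showing where the green pot was. Origin: centre of its underside, 10 mm above the bench top
- coaster_blue: cork coaster, fixed in the tray, 62 x 62 x 4 mm, with a blue stripe along its robot-side edge: at every start the blue pot stands on it, so it keeps showing where the blue pot was. Origin: centre of its underside, 10 mm above the bench top
There are look-alikes about, which are no part of the job. Several things have the shape of the pot_red; the one meant has the colours described above.

How it is judged:
By the outcome, as a careful person would: the job done as asked, in the order asked, and still so for the second after the job is handed in, with the robot touching nothing.
It also fails if it takes over 93 s, if anything falls off the work surface, if the arm or the gripper's body presses on something with over 40 N, if the wrist force passes 120 N, or if a joint passes its speed limit or range.

### The arm

A 7-joint arm with a two-finger parallel gripper is mounted at the origin on the work surface. World frame = base frame: x ahead of the robot, y to its left, z up, the work surface at z = 0. Lengths are in m, angles in rad, forces in N, time in s.
With the tool pointing down it reaches from about 0.4 to 0.85 m from the base axis. Payload 4.5 kg.
Tool frame: the origin (TCP) lies between the finger pads; the fingertips stand 19 mm ahead of it and the grasp point (between the pads) is the TCP (r.tips_ahead is the distance from the TCP to the fingertips, in m); z points along the fingers, y is the line along which they close (so a half turn about z gives the same grasp; the last joint's range is limited). The gripper opens to 88 mm and grips with 3 to 60 N. Pads are 18 mm wide; open, the fingers measure 123 mm over their backs; the gripper's body (75 mm by 187 mm) begins 45 mm behind the grasp point.
Start: joints at [1.298, 0.689, -0.195, 1.565, 0.157, 0.902, -0.215], TCP at [0.189, -0.596, 0.258] pointing down, gripper open.
Joint ranges: [-3.01, 3.01], [-0.46, 2.08], [-1.47, 1.51], [0.13, 2.56], [-1, 4.14], [0.04, 2.09], [-2.66, 2.66]. Speed limits (rad/s): [2.57, 2.57, 3.14, 3.14, 3.14, 3.14, 3.14].

### API

Orientations are given as a unit quaternion [x, y, z, w].
In Python, from plant import r, cams, models gives the robot as it stands. The module is installed in compiled form; this text tells all that it offers.
- The arm moves only by the tool jog_arm, never from a script. Its arguments are lists of equal length, an entry for each row: "turn": the turn, a rotation vector about the tool's x, y, z in rad, a list of three; "translation": the shift along the tool's x, y, z in m, a list of three; "grip": the closure, from 0 (fully open) to 1 (shut). In form: {"turn": [[ax, ay, az], ...], "translation": [[tx, ty, tz], ...], "grip": [grip, ...]}. A call has 1 to 20 rows; each row is the pose to reach, as a shift and turn from the pose commanded when the call began, along the tool's axes at that moment; what a row does not reach only later rows make up. A row lasts 1/8 s, in which the tool goes at most 62.5 mm and 10.7 degrees, less where a joint would pass 70% of its speed; a pose out of reach is approached as far as the arm can. A call with a gripper value outside its range is refused whole. The fingers move at their own pace and stop on an object; "force" is the grip in N (left out, the last holds). Time passes only in rows, so rows that repeat a pose let the fingers close. It gives the time, the measured TCP pose, the force, the opening and the grip force at its end, in the units of the state.
- r.get_state(): the state, without advancing time (a new reading comes with each control period).
- cams.snapshot(name): name is "scene" or "top" or "wrist"; returns the picture (400x640x3 uint8, red, green, blue); there is no depth.
- cams.camera_params(name): a dict with "fx", "fy", "cx", "cy" (pixels), "eye" and "orientation" of the camera in the world. Camera axes: x right, y up, looking along -z (the intrinsics and any distortion apply to the point x, -y, -z); pixel columns grow to the right and rows downward; lengths in m; the calibration is good to about 2 mm. The wrist camera is an equidistant fisheye: a pixel r from the principal point sees the ray r / f radians off the axis. A picture is of the moment at which its call begins: read the wrist's pose just before it. camera_params takes no time and is no camera call; for the wrist camera it gives the pose at the moment of the call.
- r.finish_job(): hands the job in; it is judged then, once.
Trained networks look in the newest picture that a camera, given by its name, has taken for a name from the list of things; names that differ only in an ending like _2 or _b are one class to them, and where a whole thing is asked for, a point or a joint stands for the part that bears it (a point fixed in the world has none). Each returns a list of dicts, best first, with "p" (0 to 1); they miss things now and then, are a little off and sometimes report something else, mostly with a low value. They report only what shows in the picture. A call takes as long as a camera call. They do not tell look-alikes from the thing itself.
- models.find_in(camera, name): "position" ([x, y, z] in m, in world coordinates, good to about 4 mm: the middle of the surface that is visible of it).
- models.masks_of(camera, name): "pixels" (400x640 bool, what is visible of it).
- models.place_of(camera, name): "position" ([x, y, z] in m, in world coordinates, good to about 4 mm: a listed point, or the origin of a listed thing).
The state is a dict: "clock": time; "q": joint angles; "qd": joint speeds; "joint_torque": joint torques, N m; "tool_pos": TCP position; "eef_rot": TCP orientation; "contact_force": force on the tool from outside, world axes, zero at the start; "moment": the same for the moment, N m; "opening": opening from 0.0 (shut) to 1.0 (fully open); "finger_force": force on a finger pad.
Only numpy, scipy, OpenCV 4.12 (cv2) and the standard library are available. Lean on these libraries where they do the work, as an engineer would, in place of code of your own. Each camera call takes 0.05 s, during which the arm holds its last target. There are 200 camera calls.

## Working session

There is one attempt and no reset: what is moved stays moved. The work goes in short steps, Python scripts to look and compute and a tool call to move; the robot and the scene stay as the last step left them, time stands still between calls to the robot, and variables do not carry over. Pictures are saved under pics/ and viewed, at most 14 in all, crops included, and the job is handed in when it is done.

Besides the shell and the picture viewer there is one more tool, called after "Call:" as name(argument=value, ...) on one line, values as JSON. jog_arm: Moves the arm, as the interface text tells. Its arguments: {"type":"object","properties":{"turn":{"type":"array"},"translation":{"type":"array"},"grip":{"type":"array"},"force":{"type":"number"}},"required":["turn","translation","grip"]}

```bash
mkdir -p pics; cat > h.py <<'E'
import numpy as np, cv2
from plant import r,cams,models
from scipy.spatial.transform import Rotation as R
def snap(n,f):
    im=cams.snapshot(n); cv2.imwrite('pics/'+f,cv2.cvtColor(im,cv2.COLOR_RGB2BGR)); return im
def px2world(n,u,v,z):
    p=cams.camera_params(n); d=np.array([(u-p['cx'])/p['fx'],-(v-p['cy'])/p['fy'],-1])
    w=R.from_quat(p['orientation']).apply(d); e=np.array(p['eye']); return e+w*(z-e[2])/w[2]
E
python3 - <<'E'
from h import *
for n in('top','scene'):
    snap(n,n+'1.png')
    if n=='top':
        for k in ['tray','rack','pot_red','pot_yellow','pot_green','pot_blue','coaster_red','coaster_yellow','coaster_green','coaster_blue']:
            print(k,[(np.round(d['position'],3).tolist(),round(d['p'],2)) for d in models.place_of('top',k)])
    p=cams.camera_params(n);print({k:np.round(v,3).tolist() for k,v in p.items()if k!='name' and not isinstance(v,str)})
s=r.get_state();print(s['clock'],s['tool_pos'],s['eef_rot'])
E
```

```text
tray [([0.546, 0.173, -0.0], 0.66)]
rack [([0.524, -0.189, 0.003], 0.65)]
pot_red [([0.544, 0.213, 0.008], 0.92), ([0.561, 0.381, -0.001], 0.67), ([0.527, 0.272, 0.011], 0.57)]
pot_yellow [([0.551, 0.146, 0.017], 0.65)]
pot_green [([0.556, 0.071, 0.015], 0.57)]
pot_blue [([0.527, 0.272, 0.013], 0.8)]
coaster_red [([0.542, 0.21, 0.012], 0.66), ([0.537, 0.276, 0.015], 0.33)]
coaster_yellow [([0.547, 0.14, 0.01], 0.74)]
coaster_green [([0.543, 0.208, 0.011], 0.36)]
coaster_blue [([0.531, 0.276, 0.01], 0.81)]
{'fx': 376.508, 'fy': 376.508, 'cx': 316.119, 'cy': 203.674, 'eye': [0.441, 0.044, 0.813], 'orientation': [-0.039, 0.045, 0.712, -0.699]}
{'fx': 399.466, 'fy': 399.466, 'cx': 316.247, 'cy': 195.063, 'eye': [1.032, 0.544, 0.657], 'orientation': [0.155, 0.382, 0.835, 0.366]}
0.6 [ 0.18876223 -0.59581223  0.25777955] [9.88257421e-01 1.52798128e-01 1.02771638e-05 4.43516649e-05]
```

View pics/top1.png

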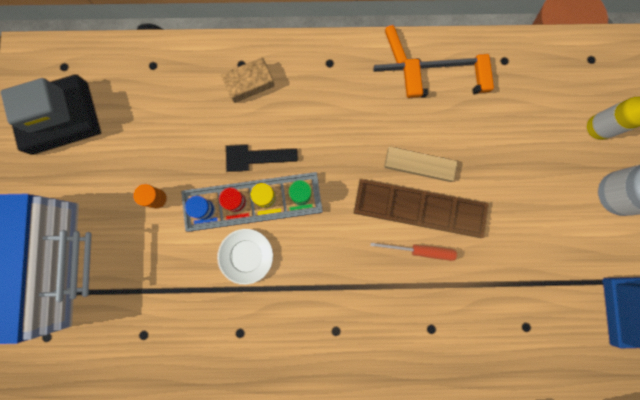

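View pics/scene1.png

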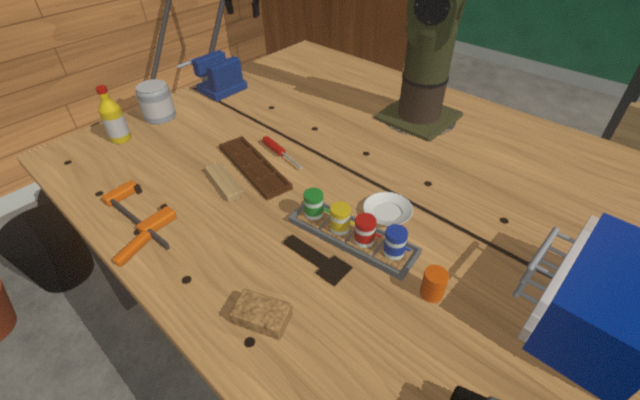

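The scene is clear. From the robot's left (image left) the pots stand blue (198,207), red (231,199), yellow (262,194), green (300,191). The rack runs from (358,195) to (488,220), to the right of the tray. The orange pot at (148,195) is a look-alike. Next I fit the exact outlines.

```bash
cat > fit.py <<'E'
from h import *
from scipy.optimize import least_squares
def project(n,P):
    p=cams.camera_params(n); c=R.from_quat(p['orientation']).inv().apply(np.atleast_2d(P)-p['eye'])
    return np.c_[p['cx']+p['fx']*c[:,0]/-c[:,2], p['cy']-p['fy']*c[:,1]/-c[:,2]]
im=cv2.imread('pics/top1.png'); hsv=cv2.cvtColor(im,cv2.COLOR_BGR2HSV); big=cv2.resize(im[150:260,120:500],None,fx=2.1,fy=2.1,interpolation=cv2.INTER_CUBIC)
def draw(P,col):
    q=((project('top',P)-[120,150]+.5)*2.1).astype(np.int32); cv2.polylines(big,[q],True,col,1)
# rack
m=((hsv[...,2]<125)).astype(np.uint8); m[:170]=0;m[240:]=0;m[:,:345]=0;m[:,495:]=0
m=cv2.morphologyEx(m,cv2.MORPH_CLOSE,np.ones((5,5)));m=cv2.morphologyEx(m,cv2.MORPH_OPEN,np.ones((7,7)))
c=max(cv2.findContours(m,0,1)[0],key=cv2.contourArea)[:,0]
W=np.array([px2world('top',u,v,.016)[:2] for u,v in c],np.float32)
(cx,cy),wh,_=rect=cv2.minAreaRect(W); b=cv2.boxPoints(rect); e=[b[1]-b[0],b[2]-b[1]]; e=max(e,key=np.linalg.norm); e=e*np.sign(e[1])
print('rack',cx,cy,wh,'yaw',np.arctan2(-e[0],e[1])); 
def box(x,y,w,a,b,z):
    return np.c_[np.array([[a,b],[a,-b],[-a,-b],[-a,b]])/2@np.array([[np.cos(w),np.sin(w)],[-np.sin(w),np.cos(w)]])+[x,y],[z]*4]
draw(box(cx,cy,np.arctan2(-e[0],e[1]),.076,.28,.016),(0,255,255))
t=np.linspace(0,2*np.pi,40); cs=[]
for k,h,u0,v0 in(('blue',112,198,207),('red',0,231,199),('yellow',26,262,194),('green',70,300,191)):
    d=np.abs((hsv[...,0].astype(int)-h+90)%180-90); mm=((d<(6 if k!='yellow' else 5))&(hsv[...,1]>190)&(hsv[...,2]>60)).astype(np.uint8)
    z=np.zeros_like(mm);cv2.circle(z,(u0,v0),15,1,-1);mm&=z; mm=cv2.morphologyEx(mm,cv2.MORPH_OPEN,np.ones((5,5)))
    def sil(x,y):
        A=np.vstack([np.c_[x+.0225*np.cos(t),y+.0225*np.sin(t),0*t+zz] for zz in(.061,.076)])
        q=cv2.convexHull(((project('top',A)+.5)*16).astype(np.int32)); s=np.zeros_like(mm); cv2.fillConvexPoly(s,q,1,shift=4); return s
    x0,y0,_=px2world('top',u0,v0,.07); best=max(((2*(sil(x,y)&mm).sum()-sil(x,y).sum(),x,y) for x in x0+np.arange(-.014,.015,.002) for y in y0+np.arange(-.014,.015,.002)))
    _,x,y=best; cs.append((x,y)); print(k,np.round([x,y],4),mm.sum(),best[0],sil(x,y).sum())
    draw(np.c_[x+.0225*np.cos(t),y+.0225*np.sin(t),0*t+.076],(255,255,255))
cs=np.array(cs); d=cs[0]-cs[3]; print('tray',cs.mean(0),np.arctan2(-d[0],d[1]),np.linalg.norm(np.diff(cs,axis=0),axis=1))
draw(box(*cs.mean(0),np.arctan2(-d[0],d[1]),.088,.29,.018),(255,0,255))
cv2.imwrite('pics/fit1.png',big)
E
python3 fit.py
```

```text
rack 0.5234102606773376 -0.18775860965251923 (0.2793995141983032, 0.07616930454969406) yaw -0.20861897
blue [0.5391 0.2843] 338 18446744073709551614 498
red [0.5359 0.1933] 362 18446744073709551606 476
yellow [0.5389 0.1318] 402 18446744073709551610 462
green [0.5636 0.0581] 323 18446744073709551614 458
tray [0.54438421 0.16685535] 0.10782419310864132 [0.09113449 0.06157553 0.07771113]fit.py:26: RuntimeWarning: overflow encountered in scalar subtract
  x0,y0,_=px2world('top',u0,v0,.07); best=max(((2*(sil(x,y)&mm).sum()-sil(x,y).sum(),x,y) for x in x0+np.arange(-.014,.015,.002) for y in y0+np.arange(-.014,.015,.002)))
```

View pics/fit1.png

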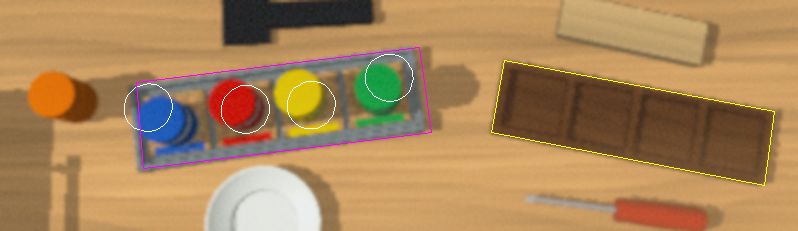

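The rack outline fits well. The pot circles are off because of an unsigned overflow in my code, so I fix that.

```bash
sed -i 's/2\*(sil(x,y)&mm).sum()-sil(x,y).sum()/2*int((sil(x,y)\&mm).sum())-int(sil(x,y).sum())/; s/fit1.png/fit2.png/' fit.py; python3 fit.py
```

```text
rack 0.5234102606773376 -0.18775860965251923 (0.2793995141983032, 0.07616930454969406) yaw -0.20861897
blue [0.5291 0.2703] 338 182 494Traceback (most recent call last):
  File "fit.py", line 26, in <module>
    x0,y0,_=px2world('top',u0,v0,.07); best=max(((2*int((sil(x,y)&mm).sum())-int(sil(x,y).sum()),x,y) for x in x0+np.arange(-.014,.015,.002) for y in y0+np.arange(-.014,.015,.002)))
                                            ~~~^^^^^^^^^^^^^^^^^^^^^^^^^^^^^^^^^^^^^^^^^^^^^^^^^^^^^^^^^^^^^^^^^^^^^^^^^^^^^^^^^^^^^^^^^^^^^^^^^^^^^^^^^^^^^^^^^^^^^^^^^^^^^^^^^^^^^^
  File "fit.py", line 26, in <genexpr>
    x0,y0,_=px2world('top',u0,v0,.07); best=max(((2*int((sil(x,y)&mm).sum())-int(sil(x,y).sum()),x,y) for x in x0+np.arange(-.014,.015,.002) for y in y0+np.arange(-.014,.015,.002)))
                                                         ~~~^^^^^
  File "fit.py", line 25, in sil
    q=cv2.convexHull(((project('top',A)+.5)*16).astype(np.int32)); s=np.zeros_like(mm); cv2.fillConvexPoly(s,q,1,shift=4); return s
                       ~~~~~~~^^^^^^^^^
  File "fit.py", line 4, in project
    p=cams.camera_params(n); c=R.from_quat(p['orientation']).inv().apply(np.atleast_2d(P)-p['eye'])
ValueError: time passes only in moves, steps and waits
```

Too many camera_params calls; I cache them.

```bash
sed -i 's/^def snap/from functools import lru_cache\nCP=lru_cache(lambda n:cams.camera_params(n))\ndef snap/; s/p=cams.camera_params(n); d=/p=CP(n); d=/' h.py; sed -i 's/p=cams.camera_params(n)/p=CP(n)/' fit.py; python3 fit.py
```

```text
rack 0.5234102606773376 -0.18775860965251923 (0.2793995141983032, 0.07616930454969406) yaw -0.20861897
blue [0.5291 0.2703] 338 182 494
red [0.5439 0.2053] 362 249 475
yellow [0.5509 0.1438] 402 341 463
green [0.5556 0.0721] 323 190 456
tray [0.54488421 0.17285535] 0.1328320555619106 [0.06674653 0.06189638 0.07183146]
```

View pics/fit2.png

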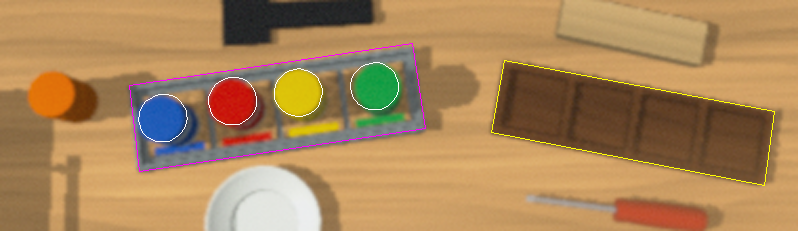

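The outlines now match the image. I'll use one tool heading throughout (tool x = world +Y, y = world +X, z down). Pots are at blue (.528,.271), red (.544,.207), yellow (.551,.145), green (.556,.072). Bays are at blue (.502,-.288), red (.516,-.221), yellow (.530,-.155), green (.5445,-.088). First I move above blue.

Call:
jog_arm(turn=[[0,0,-1.264],[0,0,-1.264],[0,0,-1.264],[0,0,-1.264],[0,0,-1.264],[0,0,-1.264],[0,0,-1.264],[0,0,-1.264],[0,0,-1.264],[0,0,-1.264],[0,0,-1.264],[0,0,-1.264],[0,0,-1.264],[0,0,-1.264],[0,0,-1.264],[0,0,-1.264],[0,0,-1.264],[0,0,-1.264],[0,0,-1.264],[0,0,-1.264]], translation=[[0.37,-0.204,0.058],[0.37,-0.204,0.058],[0.37,-0.204,0.058],[0.37,-0.204,0.058],[0.37,-0.204,0.058],[0.37,-0.204,0.058],[0.37,-0.204,0.058],[0.585,-0.724,0.098],[0.585,-0.724,0.098],[0.585,-0.724,0.098],[0.585,-0.724,0.098],[0.585,-0.724,0.098],[0.585,-0.724,0.098],[0.585,-0.724,0.098],[0.585,-0.724,0.098],[0.585,-0.724,0.098],[0.585,-0.724,0.098],[0.585,-0.724,0.098],[0.585,-0.724,0.098],[0.585,-0.724,0.098]], grip=[0.32,0.32,0.32,0.32,0.32,0.32,0.32,0.32,0.32,0.32,0.32,0.32,0.32,0.32,0.32,0.32,0.32,0.32,0.32,0.32], force=20)

```text
clock: 3.1
tool_pos: [0.5283, 0.2692, 0.1598]
eef_rot: [0.708, 0.706, -0.0, 0.0]
contact_force: [0.2, -0.8, 0.2]
opening: 0.68
finger_force: 0.0
```

```bash
python3 - <<'E'
from h import *
p=cams.camera_params('wrist'); snap('wrist','w1.png'); print({k:np.round(v,3).tolist() for k,v in p.items() if not isinstance(v,str)})
for k in('pot_blue','pot_red','pot_yellow','pot_green'): print(k,[(np.round(d['position'],3).tolist(),round(d['p'],2)) for d in models.place_of('wrist',k)])
print(r.get_state()['tool_pos'])
E
```

```text
{'fx': 309.707, 'fy': 309.707, 'cx': 317.195, 'cy': 209.698, 'eye': [0.528, 0.343, 0.286], 'orientation': [-0.147, -0.0, -0.001, 0.989]}
pot_blue [([0.533, 0.271, 0.011], 0.92)]
pot_red [([0.544, 0.205, 0.016], 0.63)]
pot_yellow []
pot_green []
[0.52789645 0.27068135 0.15978218]
```

View pics/w1.png

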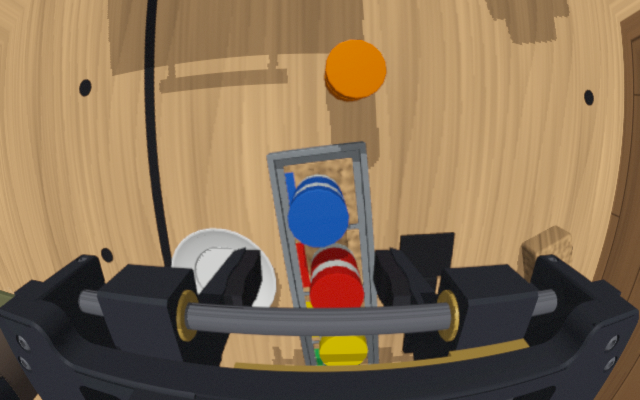

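Blue's lid is at (318,217), centred between the fingers at about y=.273. I descend, grip, lift and cross to the right-end bay.

Call:
jog_arm(turn=[[0,0,0],[0,0,0],[0,0,0],[0,0,0],[0,0,0],[0,0,0],[0,0,0],[0,0,0],[0,0,0],[0,0,0],[0,0,0],[0,0,0],[0,0,0],[0,0,0],[0,0,0],[0,0,0],[0,0,0],[0,0,0],[0,0,0],[0,0,0]], translation=[[0.001,0.002,0.05],[0.001,0.002,0.085],[0.001,0.002,0.103],[0.001,0.002,0.103],[0.001,0.002,0.103],[0.001,0.002,0.103],[0.001,0.002,0.103],[0.001,0.002,0.06],[0.001,0.002,0.0],[-0.04,0,0],[-0.559,-0.026,0],[-0.559,-0.026,0],[-0.559,-0.026,0],[-0.559,-0.026,0],[-0.559,-0.026,0],[-0.559,-0.026,0],[-0.559,-0.026,0],[-0.559,-0.026,0],[-0.559,-0.026,0],[-0.559,-0.026,0]], grip=[0.32,0.32,0.32,0.32,0.7,0.7,0.7,0.7,0.7,0.7,0.7,0.7,0.7,0.7,0.7,0.7,0.7,0.7,0.7,0.7], force=20)

```text
clock: 5.85
tool_pos: [0.5012, -0.2893, 0.1596]
eef_rot: [0.708, 0.706, -0.0, 0.0]
contact_force: [0.4, 0.8, -0.8]
opening: 0.495
finger_force: 20.0
```

```bash
python3 - <<'E'
from h import *
p=cams.camera_params('wrist'); snap('wrist','w2.png')
print(r.get_state()['tool_pos'],[(np.round(d['position'],3).tolist(),round(d['p'],2)) for k in('pot_blue','rack') for d in models.place_of('wrist',k)])
E
```

```text
[ 0.50194527 -0.28677697  0.15978187] [([0.503, -0.291, 0.115], 0.87), ([0.527, -0.193, -0.002], 0.83)]
```

View pics/w2.png

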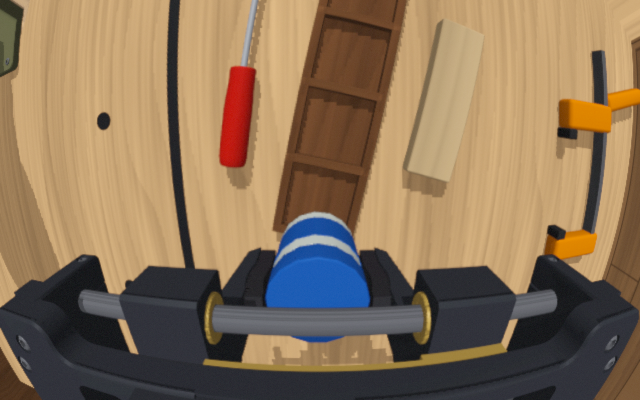

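Blue is held upright at (318,285). The rack's near-right corner at (274,232) suggests the rack is about 3 mm further in x than fitted. I lower, release, lift and go above red.

Call:
jog_arm(turn=[[0,0,0],[0,0,0],[0,0,0],[0,0,0],[0,0,0],[0,0,0],[0,0,0],[0,0,0],[0,0,0],[0,0,0],[0,0,0],[0,0,0],[0,0,0],[0,0,0],[0,0,0],[0,0,0],[0,0,0],[0,0,0],[0,0,0],[0,0,0]], translation=[[0,0.002,0.05],[0,0.002,0.09],[0,0.002,0.106],[0,0.002,0.111],[0,0.002,0.111],[0,0.002,0.111],[0,0.002,0.111],[0,0.002,0.111],[0,0.002,0.05],[0,0.002,0],[0.494,0.042,0],[0.494,0.042,0],[0.494,0.042,0],[0.494,0.042,0],[0.494,0.042,0],[0.494,0.042,0],[0.494,0.042,0],[0.494,0.042,0],[0.494,0.042,0],[0.494,0.042,0]], grip=[0.7,0.7,0.7,0.7,0.7,0.36,0.32,0.32,0.32,0.32,0.32,0.32,0.32,0.32,0.32,0.32,0.32,0.32,0.32,0.32])

```text
clock: 8.5
tool_pos: [0.5436, 0.2052, 0.1595]
eef_rot: [0.707, 0.707, -0.001, 0.0]
contact_force: [-0.1, -0.4, 0.1]
opening: 0.679
finger_force: 0.0
```

```bash
python3 - <<'E'
from h import *
snap('wrist','w3.png'); im=snap('top','t3.png')
print(r.get_state()['tool_pos'],[(np.round(d['position'],3).tolist(),round(d['p'],2)) for c,k in(('wrist','pot_red'),('wrist','pot_yellow'),('top','pot_blue')) for d in models.place_of(c,k)])
a=cv2.imread('pics/w3.png');b=cv2.resize(cv2.imread('pics/t3.png')[160:250,330:510],None,fx=2,fy=2);a[:180,640-360:]=b;cv2.imwrite('pics/c3.png',a)
E
```

```text
[0.54394575 0.20363987 0.15948077] [([0.542, 0.205, 0.012], 0.79), ([0.55, 0.147, 0.021], 0.9), ([0.508, -0.288, 0.002], 0.79)]
```

View pics/c3.png

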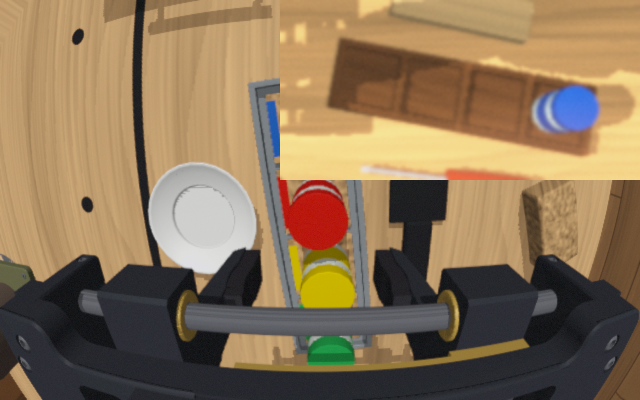

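Blue stands in the right-end bay. Red is centred between the fingers at (318,218). Red goes next.

Call:
jog_arm(turn=[[0,0,0],[0,0,0],[0,0,0],[0,0,0],[0,0,0],[0,0,0],[0,0,0],[0,0,0],[0,0,0],[0,0,0],[0,0,0],[0,0,0],[0,0,0],[0,0,0],[0,0,0],[0,0,0],[0,0,0],[0,0,0],[0,0,0],[0,0,0]], translation=[[0,0,0.05],[0,0,0.085],[0,0,0.103],[0,0,0.103],[0,0,0.103],[0,0,0.103],[0,0,0.103],[0,0,0.06],[0,0,0],[-0.04,0,0],[-0.428,-0.0255,0],[-0.428,-0.0255,0],[-0.428,-0.0255,0],[-0.428,-0.0255,0],[-0.428,-0.0255,0],[-0.428,-0.0255,0],[-0.428,-0.0255,0],[-0.428,-0.0255,0],[-0.428,-0.0255,0],[-0.428,-0.0255,0]], grip=[0.32,0.32,0.32,0.32,0.7,0.7,0.7,0.7,0.7,0.7,0.7,0.7,0.7,0.7,0.7,0.7,0.7,0.7,0.7,0.7])

```text
clock: 11.25
tool_pos: [0.5189, -0.2195, 0.1599]
eef_rot: [0.706, 0.708, 0.0, -0.0]
contact_force: [-1.0, 0.1, -1.7]
opening: 0.493
finger_force: 20.0
```

Call:
jog_arm(turn=[[0,0,0],[0,0,0],[0,0,0],[0,0,0],[0,0,0],[0,0,0],[0,0,0],[0,0,0],[0,0,0],[0,0,0],[0,0,0],[0,0,0],[0,0,0],[0,0,0],[0,0,0],[0,0,0],[0,0,0],[0,0,0],[0,0,0],[0,0,0]], translation=[[0,0,0.05],[0,0,0.09],[0,0,0.106],[0,0,0.111],[0,0,0.111],[0,0,0.111],[0,0,0.111],[0,0,0.111],[0,0,0.05],[0,0,0],[0.367,0.0325,0],[0.367,0.0325,0],[0.367,0.0325,0],[0.367,0.0325,0],[0.367,0.0325,0],[0.367,0.0325,0],[0.367,0.0325,0],[0.367,0.0325,0],[0.367,0.0325,0],[0.367,0.0325,0]], grip=[0.7,0.7,0.7,0.7,0.7,0.36,0.32,0.32,0.32,0.32,0.32,0.32,0.32,0.32,0.32,0.32,0.32,0.32,0.32,0.32])

```text
clock: 13.75
tool_pos: [0.551, 0.1433, 0.1597]
eef_rot: [0.708, 0.706, -0.0, 0.0]
contact_force: [0.0, -0.6, -0.1]
opening: 0.68
finger_force: 0.0
```

```bash
python3 - <<'E'
from h import *
snap('wrist','w4.png'); im=snap('top','t4.png')
print(r.get_state()['tool_pos'],[(np.round(d['position'],3).tolist(),round(d['p'],2)) for c,k in(('wrist','pot_yellow'),('wrist','pot_green'),('top','pot_red')) for d in models.place_of(c,k)])
a=cv2.imread('pics/w4.png');b=cv2.resize(cv2.imread('pics/t4.png')[160:250,330:510],None,fx=2,fy=2);a[:180,640-280:]=b[:,80:];cv2.imwrite('pics/c4.png',a)
E
```

```text
[0.55091794 0.14397021 0.159712  ] [([0.552, 0.147, 0.017], 0.62), ([0.556, 0.068, 0.01], 0.6), ([0.517, -0.217, 0.001], 0.71), ([0.559, 0.382, 0.002], 0.71)]
```

View pics/c4.png

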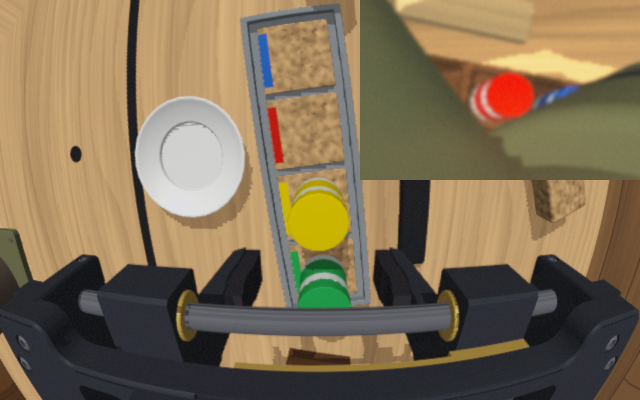

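Red is in its bay and yellow is centred at (318,215). Yellow goes next.

Call:
jog_arm(turn=[[0,0,0],[0,0,0],[0,0,0],[0,0,0],[0,0,0],[0,0,0],[0,0,0],[0,0,0],[0,0,0],[0,0,0],[0,0,0],[0,0,0],[0,0,0],[0,0,0],[0,0,0],[0,0,0],[0,0,0],[0,0,0]], translation=[[0.001,0,0.05],[0.001,0,0.085],[0.001,0,0.103],[0.001,0,0.103],[0.001,0,0.103],[0.001,0,0.103],[0.001,0,0.103],[0,0,0.06],[0,0,0],[-0.04,0,0],[-0.301,-0.0185,0],[-0.301,-0.0185,0],[-0.301,-0.0185,0],[-0.301,-0.0185,0],[-0.301,-0.0185,0],[-0.301,-0.0185,0],[-0.301,-0.0185,0],[-0.301,-0.0185,0]], grip=[0.32,0.32,0.32,0.32,0.7,0.7,0.7,0.7,0.7,0.7,0.7,0.7,0.7,0.7,0.7,0.7,0.7,0.7])

```text
clock: 16.25
tool_pos: [0.5328, -0.1536, 0.1599]
eef_rot: [0.706, 0.708, 0.0, -0.0]
contact_force: [0.1, 0.6, -1.8]
opening: 0.494
finger_force: 20.0
```

Call:
jog_arm(turn=[[0,0,0],[0,0,0],[0,0,0],[0,0,0],[0,0,0],[0,0,0],[0,0,0],[0,0,0],[0,0,0],[0,0,0],[0,0,0],[0,0,0],[0,0,0],[0,0,0],[0,0,0],[0,0,0],[0,0,0],[0,0,0]], translation=[[0,0,0.05],[0,0,0.09],[0,0,0.106],[0,0,0.111],[0,0,0.111],[0,0,0.111],[0,0,0.111],[0,0,0.111],[0,0,0.05],[0,0,0],[0.227,0.0235,0],[0.227,0.0235,0],[0.227,0.0235,0],[0.227,0.0235,0],[0.227,0.0235,0],[0.227,0.0235,0],[0.227,0.0235,0],[0.227,0.0235,0]], grip=[0.7,0.7,0.7,0.7,0.7,0.36,0.32,0.32,0.32,0.32,0.32,0.32,0.32,0.32,0.32,0.32,0.32,0.32])

```text
clock: 18.5
tool_pos: [0.5558, 0.0695, 0.1596]
eef_rot: [0.708, 0.706, -0.0, 0.0]
contact_force: [-0.1, 0.4, -0.6]
opening: 0.677
finger_force: 0.0
```

```bash
python3 - <<'E'
from h import *
snap('wrist','w5.png'); snap('scene','s5.png')
print(r.get_state()['tool_pos'],[(np.round(d['position'],3).tolist(),round(d['p'],2)) for c,k in(('wrist','pot_green'),('scene','pot_yellow')) for d in models.place_of(c,k)])
a=cv2.imread('pics/w5.png');b=cv2.resize(cv2.imread('pics/s5.png')[120:210,200:320],None,fx=2,fy=2);a[:180,400:]=b;cv2.imwrite('pics/c5.png',a)
E
```

```text
[0.55583212 0.07012089 0.15968831] [([0.555, 0.069, 0.01], 0.58), ([0.534, -0.156, 0.004], 0.92)]
```

View pics/c5.png

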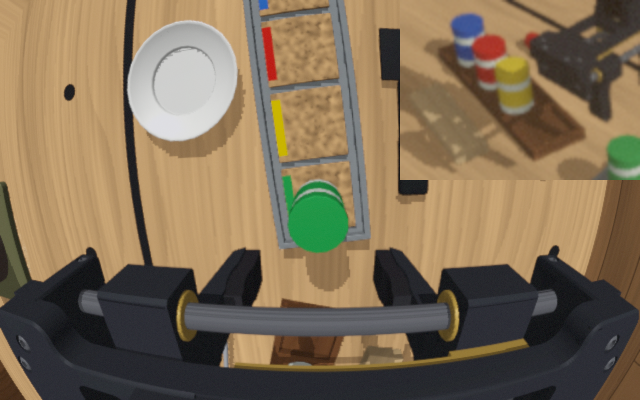

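Yellow is in its bay and green is centred at (318,217). Green goes next, into the left-end bay.

Call:
jog_arm(turn=[[0,0,0],[0,0,0],[0,0,0],[0,0,0],[0,0,0],[0,0,0],[0,0,0],[0,0,0],[0,0,0],[0,0,0],[0,0,0],[0,0,0],[0,0,0],[0,0,0],[0,0,0],[0,0,0]], translation=[[0,0,0.05],[0,0,0.085],[0,0,0.103],[0,0,0.103],[0,0,0.103],[0,0,0.103],[0,0,0.103],[0,0,0.06],[0,0,0],[-0.04,0,0],[-0.16,-0.0095,0],[-0.16,-0.0095,0],[-0.16,-0.0095,0],[-0.16,-0.0095,0],[-0.16,-0.0095,0],[-0.16,-0.0095,0]], grip=[0.32,0.32,0.32,0.32,0.7,0.7,0.7,0.7,0.7,0.7,0.7,0.7,0.7,0.7,0.7,0.7])

```text
clock: 20.7
tool_pos: [0.5465, -0.0873, 0.1598]
eef_rot: [0.706, 0.708, 0.0, -0.0]
contact_force: [-0.1, -0.1, -0.6]
opening: 0.493
finger_force: 20.0
```

Call:
jog_arm(turn=[[0,0,0],[0,0,0],[0,0,0],[0,0,0],[0,0,0],[0,0,0],[0,0,0],[0,0,0],[0,0,0],[0,0,0],[0,0,0],[0,0,0],[0,0,0],[0,0,0],[0,0,0],[0,0,0],[0,0,0],[0,0,0],[0,0,0],[0,0,0]], translation=[[0,0,0.05],[0,0,0.09],[0,0,0.106],[0,0,0.111],[0,0,0.111],[0,0,0.111],[0,0,0.111],[0,0,0.111],[0,0,0.05],[0,0,0],[0.35,-0.05,-0.06],[0.35,-0.05,-0.06],[0.35,-0.05,-0.06],[0.35,-0.05,-0.06],[0.35,-0.05,-0.06],[0.35,-0.05,-0.06],[0.35,-0.05,-0.06],[0.35,-0.05,-0.06],[0.35,-0.05,-0.06],[0.35,-0.05,-0.06]], grip=[0.7,0.7,0.7,0.7,0.7,0.36,0.32,0.32,0.32,0.32,0.32,0.32,0.32,0.32,0.32,0.32,0.32,0.32,0.32,0.32])

```text
clock: 23.2
tool_pos: [0.4967, 0.2595, 0.2194]
eef_rot: [0.708, 0.706, -0.0, 0.0]
contact_force: [0.2, -0.1, -0.3]
opening: 0.682
finger_force: 0.0
```

```bash
python3 - <<'E'
from h import *
snap('top','t6.png'); snap('scene','s6.png')
print([(k,np.round(d['position'],3).tolist(),round(d['p'],2)) for k in('pot_blue','pot_red','pot_yellow','pot_green') for d in models.place_of('scene',k)])
b=cv2.resize(cv2.imread('pics/s6.png')[120:210,190:330],None,fx=4,fy=4)[:,:560];c=cv2.resize(cv2.imread('pics/t6.png')[160:250,330:510],None,fx=2.4,fy=2.4)
o=np.zeros((580,560,3),np.uint8);o[:360]=b;o[362:362+c.shape[0],:c.shape[1]]=c;cv2.imwrite('pics/c6.png',o)
E
```

```text
[('pot_blue', [0.504, -0.284, 0.008], 0.74), ('pot_blue', [0.55, -0.093, 0.008], 0.33), ('pot_red', [0.514, -0.221, 0.003], 0.86), ('pot_red', [0.553, 0.384, 0.0], 0.57), ('pot_yellow', [0.534, -0.156, 0.004], 0.87), ('pot_green', [0.548, -0.089, 0.006], 0.82)]
```

View pics/c6.png

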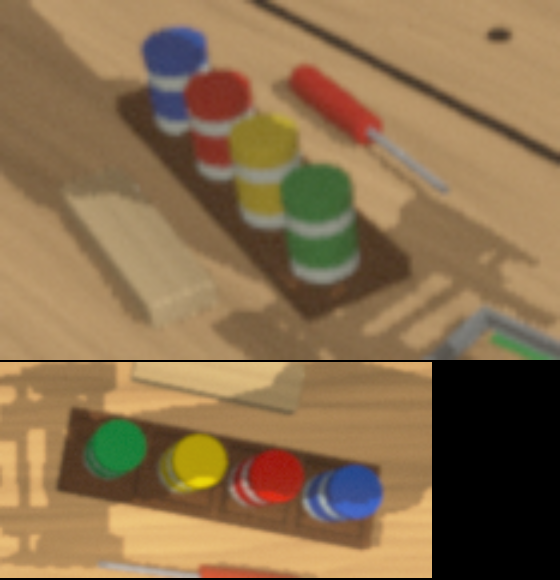

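All four pots stand upright in their bays, left to right green, yellow, red, blue, and the arm is clear of them. I hand the job in.

```bash
python3 -c "
from plant import r
print(r.finish_job())"
```

```text
the job is handed in; nothing more can be done
None
```

I moved all four pots to the rack in reverse order (left to right: green, yellow, red, blue), each upright in its own bay in the last pictures, and handed the job in after about 23 s; no verdict was returned.

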